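# Set the air regulator to its index and check it with the test gauge

### The job

On the small sloping panel, turn the regulator's black knob clockwise until the pointer on its dial stands right at the index tab, without running on past the tab, and let go of the knob. Then take the test gauge next to it by the barrel, push it down onto its valve until the rod has come all the way out, keep it there about a second, and let it spring back up, leaving the pointer at the tab and the things standing round the panel where they are.

Things in the scene. Friction and masses are not known exactly. Their poses are not given: they have to be found in the camera images.
- panel_middle (a point): Middle of the face of the grey sloping panel (140 mm up the slope, 240 mm wide), which is fixed on a stand, 68 mm above the table. Axes: z = out of the panel, leaning 30 degrees from vertical towards the panel's front; x = up the slope (12 o'clock); y = to the left along the panel, seen from its front. The front faces the robot's right, or half towards the robot.
- knob_centre (a point): Point on the axis of the black fluted round knob (48 mm across, 38 mm high), 35 mm out from the panel face, 14 mm below the knob's flat top: a good height to grip it, from any side. It does not turn; axes as panel_middle, z is the knob's axis. A flat aluminium dial disc, 92 mm across and 10 mm high, lies between knob and panel. The knob needs about 0.12 N m.
- pointer_tip (a point): Outer end of the dark raised pointer rib on the dial, 50 mm from the knob's axis and 10 mm above the panel face; it turns with the dial.
- index_mark (a point): Place where the pointer tip must come: just inside the small upright steel index tab that sits at the rim of the dial, 50 mm from the knob's axis, 10 mm above the panel face. The tab is set beforehand and cannot be moved by the robot; its x axis points outward from the knob's axis, z out of the panel.
- dial (a joint): Angle of the pointer (rad): 0 = 12 o'clock; falls as the dial turns clockwise seen from the front; stops at -2.7 and 2.7. Starts 1.6 to 3.1 rad anticlockwise of the tab. The knob has lost motion: it turns up to 0.24 rad (unknown at the start) before the dial follows, then the dial turns with it. The dial stays where it is left.
- index (a joint): Angle of the index tab (rad), measured like the dial's: the pointer is at the tab when both are equal.
- gauge_centre (a point): Point on the axis of the test gauge, a plain aluminium barrel (34 mm across, 62 mm long) that stands on a valve stem 116 mm to the right of the knob, its axis out of the panel like the knob's. The point is 56 mm out from the panel face at rest, 24 mm below the barrel's top, and moves with the barrel. Axes as panel_middle.
- gauge (a joint): How far the gauge barrel is pushed down towards the panel (m): 0 at rest, 0.012 fully down on a hard stop. Its spring gives about 4 N at first and 10 N fully down, and pushes it back up when it is let go.
- rod (a joint): How far the white rod (9 mm thick) has come out of the gauge's top (m): 0 at rest, where 4 mm of it shows, 0.018 all the way out. It comes out 1.5 mm for each mm that the gauge is pushed down, and goes back when the gauge is released.
- can_centre (a point): Centre of a loose steel motor can (66 mm across, 86 mm high) standing upright nearer the robot; a bystander.
- armature_centre (a point): Centre of a loose wound armature (100 mm long, 37 mm thick) lying in front of the panel; a bystander.
- bearing_centre (a point): Centre of a loose ball bearing (48 mm across, 9 mm high) lying in front of the panel; a bystander.
- tin_centre (a point): Centre of a flat round black tin (68 mm across, 24 mm high) lying far out, beyond the panel's front to the right; a bystander.
- spanner_centre (a point): Centre of a loose combination spanner (184 mm long, 8 mm high) lying far out, beyond the panel's front to the right; a bystander.

How it is judged:
By the outcome, as a careful person would: the job done as asked, in the order asked, and still so for the second after the job is handed in, with the robot touching nothing.
It also fails if it takes over 64 s, if anything falls off the work surface, if the arm or the gripper's body presses on something with over 40 N, if the wrist force passes 120 N, or if a joint passes its speed limit or range.

### The arm

A 6-joint arm with a two-finger parallel gripper is mounted at the origin on the work surface; the furniture and walls round the work are solid. World frame = base frame: x ahead of the robot, y to its left, z up, the work surface at z = 0. Lengths are in m, angles in rad, forces in N, time in s.
With the tool pointing down it reaches from about 0.35 to 0.925 m from the base axis. Payload 6.4 kg.
Tool frame: the origin (TCP) lies between the finger pads; the fingertips stand 14 mm ahead of it and the grasp point (between the pads) lies 5 mm behind it; x points along the fingers, z is the direction in which the jaws open and shut, and the axes are right-handed (so a half turn about x gives the same grasp; the last joint's range is limited). The gripper opens to 85 mm and grips with 20 to 120 N. Pads are 22 mm wide; open, the fingers measure 114 mm over their backs; the gripper's body (76 mm by 85 mm) begins 54 mm behind the grasp point. The pads swing forward as they close: fully open they stand 13 mm farther back than shut.
Start: joints at [1.021, 0.245, 1.558, -0, 1.339, -0.174], TCP at [0.239, 0.605, 0.245] pointing down, gripper open.
Joint ranges: [-3.13, 3.13], [-1.02, 2.26], [0.13, 2.54], [-0.95, 4.09], [0.21, 2.88], [-2.74, 2.74]. Speed limits (rad/s): [2.57, 2.57, 3.14, 3.14, 3.14, 3.14].

### API

Orientations are given as a unit quaternion [w, x, y, z].
In Python, from cell import bot gives the robot as it stands.
- The arm moves only by the shell command python3 -m inch 'ROWS'. ROWS is JSON, a list of rows, each an object with "hand": the closure, from -1 (fully open) to 1 (shut); "linear": the shift along the tool's x, y, z normalised to -1 to 1, where 1 is 30 mm, a list of three; "twist": the turn, a rotation vector about the tool's x, y, z normalised to -1 to 1, where 1 is 8 degrees, a list of three. A call has exactly 8 rows; each row shifts and turns the commanded pose from where the row before left it, along the tool's axes as they then stand; what a row does not reach is not made up. A row lasts 1/10 s, in which the tool goes at most 50 mm and 8.59 degrees, less where a joint would pass 70% of its speed; a pose out of reach is approached as far as the arm can. A call with a number of a shift or a turn outside -1 to 1 is refused whole. A call with a gripper value outside its range is refused whole. The fingers move at their own pace and stop on an object; the grip force is fixed at half the most. Time passes only in rows, so rows that do not move let the fingers close, or fill a call up. It gives the time, the measured TCP pose, the force and the opening at its end, in the units of the state.
- bot.sense(): the state, without advancing time (a new reading comes with each control period).
- bot.get_image(name): name is "scene" or "top" or "wrist"; returns a dict with "image" (384x512x3 uint8, blue, green, red), "K" (3x3 intrinsics, pixels), "D" ([k1, k2, p1, p2, k3] as OpenCV has them; the pictures are not rectified), "origin" and "rotation" of the camera in the world. Camera axes: x right, y down, z forward; pixel columns grow to the right and rows downward; lengths in m; the calibration is good to about 2 mm. A picture is of the moment at which its call begins. There is no depth.
- bot.job_done(): hands the job in, once; it reports no verdict.
Trained networks look in the newest picture that a camera, given by its name, has taken for a name from the list of things; names that differ only in an ending like _2 or _b are one class to them, and where a whole thing is asked for, a point or a joint stands for the part that bears it (a point fixed in the world has none). Each returns a list of dicts, best first, with "confidence" (0 to 1); they miss things now and then, are a little off and sometimes report something else, mostly with a low value. They report only what shows in the picture. A call takes as long as a camera call.
- bot.masks_of(camera, target): "pixels" (384x512 bool, what is visible of it) and "box" ([left, top, right, bottom] in pixels, round what is visible of it).
The state is a dict: "time_s": time; "joint_positions": joint angles; "qd": joint speeds; "joint_torque": joint torques, N m; "tcp_pos": TCP position; "ee_rot": TCP orientation; "wrist_force": force on the tool from outside, world axes, zero at the start; "ft_torque": the same for the moment, N m; "width": opening from 0.0 (shut) to 1.0 (fully open).
Only numpy, scipy, OpenCV 4.12 (cv2) and the standard library are available. Lean on these libraries where they do the work, as an engineer would, in place of code of your own. Each camera call takes 0.05 s, during which the arm holds its last target. There are 200 camera calls.

## Working session

There is one attempt and no reset: what is moved stays moved. The work goes in short steps, Python scripts to look and compute and a shell command to move; the robot and the scene stay as the last step left them, time stands still between calls to the robot, and variables do not carry over. Pictures are saved under pics/ and viewed, about 8 in all and at most 12, crops included, and the job is handed in when it is done.

```bash
ls; mkdir -p pics
python3 - <<'E'
from cell import bot
import cv2,numpy as np
s=bot.sense(); print(s)
ims=[]
for c in ["scene","top"]:
    r=bot.get_image(c); cv2.imwrite(f"pics/{c}0.png",r["image"]); print(c,r["K"],r["D"],r["origin"],r["rotation"])
    for n in ["panel_middle","knob_centre","pointer_tip","index","dial","gauge_centre","rod","can_centre","armature_centre","bearing_centre"]:
        try:
            for m in bot.masks_of(c,n)[:2]: print(c,n,round(m["confidence"],2),m["box"],np.argwhere(m["pixels"]).mean(0)[::-1].round(1))
        except Exception as e: print(n,e)
    ims.append(r["image"])
E
```

```text
pics
{'time_s': 0.0, 'joint_positions': array([ 1.02089919e+00,  2.45837495e-01,  1.55898652e+00,  1.05999008e-05,
        1.33868797e+00, -1.74107205e-01]), 'qd': array([-1.09947162e-05,  1.71062706e-03,  9.52823987e-04,  3.56335155e-05,
        4.50169524e-04, -5.16252672e-04]), 'joint_torque': array([-9.71497939e-04, -4.29521012e+01, -3.26121211e+01, -3.18865932e-04,
        5.68091215e-03,  2.01861712e-05]), 'tcp_pos': array([0.23827745, 0.6041962 , 0.24418009]), 'ee_rot': array([ 0.58397552, -0.39807872,  0.58521585,  0.39752776]), 'wrist_force': array([-0.61575175,  0.43535133,  0.41884818]), 'ft_torque': array([-0.01452339,  0.04178315,  0.00410393]), 'width': 1.0016812690201673}
scene [[496.36017144   0.         259.77426849]
 [  0.         496.36017144 198.70027014]
 [  0.           0.           1.        ]] [-0.01457097  0.          0.          0.          0.        ] [-0.60546786 -0.69053019  0.65438715] [-0.4765952   0.72554485 -0.41593447  0.27099853]
scene panel_middle 0.6 [159.2, 159.4, 241.6, 215.5] [200.2 186. ]
scene knob_centre 0.92 [161.0, 160.7, 245.3, 209.6] [20
[... 883 characters left out ...]

top panel_middle 0.48 [215.0, 164.5, 236.3, 181.0] [223.4 172.8]
top knob_centre 0.91 [139.4, 128.7, 208.8, 227.9] [175.2 179.2]
top pointer_tip 0.62 [156.2, 180.9, 188.5, 212.9] [170.5 197. ]
top dial 0.74 [159.0, 180.5, 183.9, 214.5] [170.3 196.9]
top gauge_centre 0.68 [180.4, 150.5, 200.9, 167.0] [190.2 158.1]
top gauge_centre 0.55 [139.9, 127.6, 212.5, 226.6] [175.  179.1]
top rod 0.15 [179.3, 151.3, 196.5, 168.6] [190.1 158.2]
top can_centre 0.58 [140.2, 237.2, 174.1, 263.9] [155.4 249.3]
top armature_centre 0.81 [201.2, 184.9, 220.1, 216.4] [210.7 200.2]
top armature_centre 0.39 [156.2, 180.1, 189.0, 215.6] [170. 197.]
top bearing_centre 0.76 [218.0, 162.5, 234.8, 181.3] [223.  172.4]
```

Run:
```python
import cv2,numpy as np
a=cv2.imread("pics/top0.png")[110:280,110:270]; b=cv2.imread("pics/scene0.png")[140:250,130:260]
a=cv2.resize(a,(480,510),interpolation=3)[:, :]; a=cv2.resize(a,(395,420));b=cv2.resize(b,(395,420*110*395//(130*420) if 0 else 334),interpolation=3)
b=cv2.copyMakeBorder(b,0,86,0,0,0)
cv2.imwrite("pics/v1.png",np.hstack([a,b]))
```

```text
(no output)
```

View pics/v1.png

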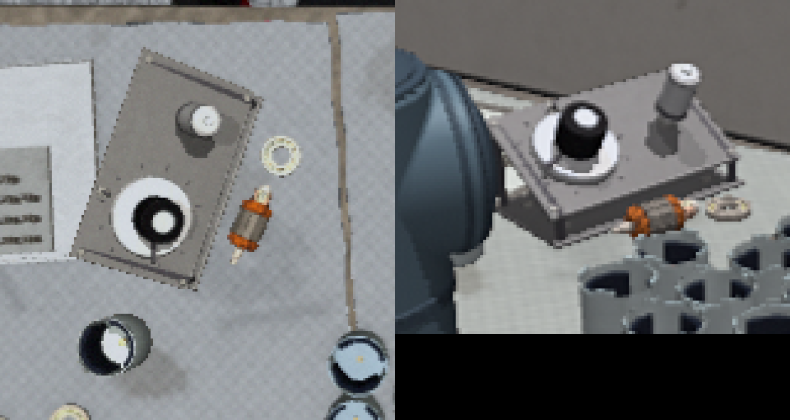

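View pics/top0.png

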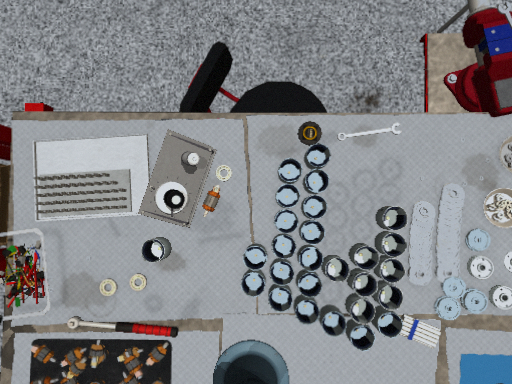

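The top view shows the panel at about (177,178), with the knob at (176,200), the gauge at (194,158), and the bystanders to its right and below. Next I'll fit the panel pose from hand-picked points.

```bash
cat > h.py <<'E'
import numpy as np,cv2,json,os
from scipy.optimize import least_squares
from scipy.spatial.transform import Rotation as R
def q2R(q): return R.from_quat(np.r_[q[1:],q[0]]).as_matrix()
def rot(r):
    r=np.asarray(r); return q2R(r) if r.shape==(4,) else r
def proj(cam,P):
    Rc=rot(cam["rotation"]); p=(np.atleast_2d(P)-cam["origin"])@Rc
    return cv2.projectPoints(p,np.zeros(3),np.zeros(3),np.array(cam["K"]),np.array(cam["D"]))[0].reshape(-1,2)
def panelR(a):
    f=np.array([np.cos(a),np.sin(a),0]);z=.5*f+[0,0,np.cos(np.pi/6)];x=-np.cos(np.pi/6)*f+[0,0,.5]
    return np.c_[x,np.cross(z,x),z]
def plan(s,pos,Rt):
    R0=q2R(s["ee_rot"]);w=R.from_matrix(R0.T@Rt).as_rotvec();d=R0.T@(np.array(pos)-s["tcp_pos"])
    n0=max(np.abs(w).max()/np.deg2rad(8),np.abs(d).max()/.03);
    for n in sorted({int(np.ceil(n0*1.05)),8,16,24}):
        if n<n0: continue
        S=R.from_rotvec(w/n).as_matrix();A=sum(np.linalg.matrix_power(S,k) for k in range(n))
        p=np.linalg.solve(A,d)
        print("rows",n,"lin",(p/.03).round(2),"tw",(w/n/np.deg2rad(8)).round(2))
    print("dist mm",(d*1e3).round(1),"rot deg",np.rad2deg(w).round(1))
def toolR(Rp,th):
    # tool x into panel; jaw (tool z) at angle th in panel plane (from panel x towards panel y)
    x=-Rp[:,2];z=Rp@np.array([np.cos(th),np.sin(th),0]);return np.c_[x,np.cross(z,x),z]
def pose():
    d=json.load(open("pose.json"));return np.array([d[0],d[1],.068]),panelR(d[2]),np.array([d[3],d[4],0])
E
python3 - <<'E'
from h import *
from cell import bot
cams={c:bot.get_image(c) for c in["top","scene"]}
v=lambda x,y:(x/2.469+110,y/2.47+110)
w=lambda x,y:((x-395)/3.038+130,y/3.038+140)
K=lambda p,h:np.array([p[3],p[4],h]);G=lambda p,h:np.array([p[3],p[4]-.116,h])
C=lambda a,b:(lambda p:np.array([a*.07,b*.12,0]))
obs=[("top",lambda p:K(p,.049),v(163,222)),("top",lambda p:G(p,.084),v(207,120)),("scene",lambda p:K(p,.049),w(583,121)),("scene",lambda p:G(p,.084),w(685,70)),
("top",C(1,-1),v(145,50)),("top",C(-1,-1),v(262,98)),("top",C(-1,1),v(195,288)),("top",C(1,1),v(73,255)),("scene",C(-1,-1),w(738,157)),("scene",C(-1,1),w(556,215))]
def f(p,full=0):
    Rp=panelR(p[2]);o=np.array([p[0],p[1],.068])
    e=np.array([proj(cams[c],o+Rp@g(p))[0]-u for c,g,u in obs]); return e if full else e.ravel()
r=least_squares(f,[.49,.2,-2.0,0,.058],loss="soft_l1");print(r.x,f(r.x,1).round(1).tolist())
json.dump(list(r.x),open("pose.json","w"))
o,Rp,k=pose();print("knob",o+Rp@(k+[0,0,.035]),"z",Rp[:,2],"y",Rp[:,1])
s=bot.sense()
for th in np.deg2rad([0,90,-90,180,45,-45]):
  print(np.rad2deg(th)); plan(s,o+Rp@(k+[0,-.04,.035+.16]),toolR(Rp,th))
wc=bot.get_image("wrist");Rt=q2R(s["ee_rot"]);print("wristcam in tool",Rt.T@(wc["origin"]-s["tcp_pos"]),(Rt.T@rot(wc["rotation"])).round(2),wc["K"][0])
E
```

```text
[ 0.55436965  0.20261384 -1.8808631   0.00330786  0.05381864] [[0.3, 0.1], [0.8, 0.4], [-0.1, -1.2], [-0.2, -1.0], [0.2, -1.3], [-1.0, -2.8], [-0.9, 0.8], [0.2, 0.9], [1.6, -0.1], [-0.7, 1.8]]
knob [0.49865189 0.20509771 0.09996482] z [-0.15256111 -0.4761566   0.8660254 ] y [-0.9523132   0.30512223  0.        ]
0.0
rows 16 lin [-0.18 -0.88 -0.75] tw [-0.03 -0.23  0.01]
rows 24 lin [-0.12 -0.59 -0.5 ] tw [-0.02 -0.16  0.01]
dist mm [   6.8 -433.8 -353.4] rot deg [ -3.7 -30.    1. ]
90.0
rows 16 lin [-0.04 -0.17 -1.29] tw [-0.71 -0.19 -0.18]
rows 24 lin [-0.03 -0.1  -0.86] tw [-0.48 -0.13 -0.12]
dist mm [   6.8 -433.8 -353.4] rot deg [-91.4 -24.5 -22.9]
-90.0
rows 16 lin [-0.3  -1.26  0.02] tw [ 0.66 -0.18  0.19]
rows 24 lin [-0.2  -0.84  0.03] tw [ 0.44 -0.12  0.13]
dist mm [   6.8 -433.8 -353.4] rot deg [ 84.1 -22.5  24.1]
180.0
rows 23 lin [-0.35 -0.86  0.82] tw [0.93 0.01 0.25]
rows 24 lin [-0.33 -0.82  0.79] tw [0.89 0.01 0.24]
dist mm [   6.8 -433.8 -353.4] rot deg [170.3   1.5  45.6]
45.0
rows 16 lin [-0.11 -0.57 -1.05] tw [-0.37 -0.23 -0.09]
rows 24 lin [-0.08 -0.38 -0.7 ] tw [-0.25 -0.15 -0.06]
dist mm [   6.8 -433.8 -353.4] rot deg [-47.6 -28.9 -10.9]
-45.0
rows 16 lin [-0.24 -1.11 -0.4 ] tw [ 0.31 -0.22  0.1 ]
rows 24 lin [-0.16 -0.74 -0.26] tw [ 0.21 -0.15  0.07]
dist mm [   6.8 -433.8 -353.4] rot deg [ 40.3 -27.9  12.7]
wristcam in tool [-0.12784382  0.07126622 -0.00110611] [[-0.   -0.28  0.96]
 [-0.   -0.96 -0.28]
 [ 1.   -0.    0.  ]] [342.44374618   0.         252.15980152]
```

```bash
R='{"hand":-1,"linear":[-0.18,-0.88,-0.75],"twist":[-0.03,-0.23,0.01]}'; : ; python3 -m inch '[{"hand":-1,"linear":[-0.18,-0.88,-0.75],"twist":[-0.03,-0.23,0.01]},{"hand":-1,"linear":[-0.18,-0.88,-0.75],"twist":[-0.03,-0.23,0.01]},{"hand":-1,"linear":[-0.18,-0.88,-0.75],"twist":[-0.03,-0.23,0.01]},{"hand":-1,"linear":[-0.18,-0.88,-0.75],"twist":[-0.03,-0.23,0.01]},{"hand":-1,"linear":[-0.18,-0.88,-0.75],"twist":[-0.03,-0.23,0.01]},{"hand":-1,"linear":[-0.18,-0.88,-0.75],"twist":[-0.03,-0.23,0.01]},{"hand":-1,"linear":[-0.18,-0.88,-0.75],"twist":[-0.03,-0.23,0.01]},{"hand":-1,"linear":[-0.18,-0.88,-0.75],"twist":[-0.03,-0.23,0.01]}]'
python3 -m inch '[{"hand":-1,"linear":[-0.18,-0.88,-0.75],"twist":[-0.03,-0.23,0.01]},{"hand":-1,"linear":[-0.18,-0.88,-0.75],"twist":[-0.03,-0.23,0.01]},{"hand":-1,"linear":[-0.18,-0.88,-0.75],"twist":[-0.03,-0.23,0.01]},{"hand":-1,"linear":[-0.18,-0.88,-0.75],"twist":[-0.03,-0.23,0.01]},{"hand":-1,"linear":[-0.18,-0.88,-0.75],"twist":[-0.03,-0.23,0.01]},{"hand":-1,"linear":[-0.18,-0.88,-0.75],"twist":[-0.03,-0.23,0.01]},{"hand":-1,"linear":[-0.18,-0.88,-0.75],"twist":[-0.03,-0.23,0.01]},{"hand":-1,"linear":[-0.18,-0.88,-0.75],"twist":[-0.03,-0.23,0.01]}]'
python3 - <<'E'
from h import *
from cell import bot
s=bot.sense();print(s["joint_positions"].round(3),s["tcp_pos"],s["time_s"])
o,Rp,k=pose();plan(s,o+Rp@(k+[0,-.04,.195]),toolR(Rp,0))
r=bot.get_image("wrist");cv2.imwrite("pics/w1.png",r["image"])
import pickle;pickle.dump(r,open("w1.pkl","wb"))
print(proj(r,[o+Rp@(k+d) for d in np.array([[0,0,.049],[0,-.116,.084],[.05,0,.01],[0,.05,.01]])]).round(0).tolist())
for n in["pointer_tip","index","gauge_centre"]:
  for m in bot.masks_of("wrist",n)[:2]: print(n,round(m["confidence"],2),m["box"])
E
```

```text
time_s: 2.05
tcp_pos: [0.372, 0.3575, 0.2677]
ee_rot: [0.646, -0.35, 0.499, 0.459]
wrist_force: [0.1, 0.3, 0.1]
width: 0.994
time_s: 2.85
tcp_pos: [0.5136, 0.1163, 0.2415]
ee_rot: [0.697, -0.296, 0.407, 0.511]
wrist_force: [0.1, 0.5, -0.3]
width: 1.0
[-0.231 -0.132  2.018  0.542  1.263 -1.664] [0.51362892 0.11628466 0.24146409] 2.85
rows 1 lin [ 0.09  0.05 -0.05] tw [ 0.01 -0.06 -0.03]
rows 8 lin [ 0.01  0.01 -0.01] tw [ 0.   -0.01 -0.  ]
rows 16 lin [ 0.01  0.   -0.  ] tw [ 0. -0. -0.]
rows 24 lin [ 0.  0. -0.] tw [ 0. -0. -0.]
dist mm [ 2.6  1.4 -1.4] rot deg [ 0.1 -0.5 -0.3]
[[253.0, 132.0], [253.0, 284.0], [308.0, 127.0], [254.0, 69.0]]
pointer_tip 0.93 [204.2, 71.0, 299.5, 177.9]
index 0.71 [307.1, 134.0, 324.0, 147.7]
gauge_centre 0.93 [230.1, 235.1, 272.3, 300.6]
```

View pics/w1.png

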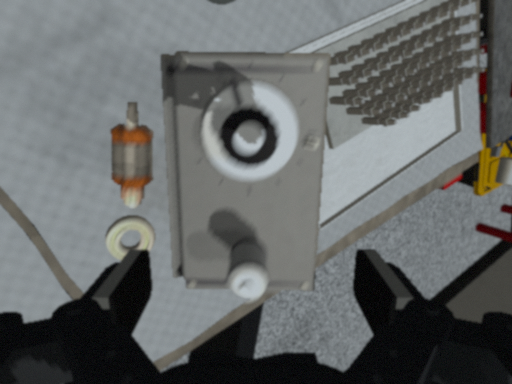

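The knob is at (248,135), the dial around it, the pointer rib goes up-left to about (237,88), and the tab is at (315,140). The gauge rod is at (248,287). I'll rectify the dial plane to read the angles.

```bash
cat >> h.py <<'E'
def rectify(r,o,Rp,c,h,half=.07,px=4):
    n=int(half*2000*px)
    # out image: up = panel x, left = panel y
    u,v=np.meshgrid(np.arange(n),np.arange(n))
    P=np.stack([c[0]+half-v/px/1e3,c[1]+half-u/px/1e3,np.full(u.shape,h)],-1).reshape(-1,3)
    m=proj(r,o+P@Rp.T).astype(np.float32).reshape(n,n,2)
    return cv2.remap(r["image"],m[...,0],m[...,1],cv2.INTER_CUBIC)
E
python3 - <<'E'
from h import *
import pickle
from cell import bot
r=pickle.load(open("w1.pkl","rb"));o,Rp,k=pose()
im=rectify(r,o,Rp,k,.010,.06,5)
im=cv2.convertScaleAbs(im,alpha=1.2)
for a in range(0,360,15):
    t=np.deg2rad(a);p=lambda q:(int(300-q*5*np.sin(t)),int(300-q*5*np.cos(t)))
    cv2.line(im,p(53),p(55 if a%45 else 58),(0,0,255),1)
cv2.circle(im,(300,300),230,(0,255,0),1);cv2.drawMarker(im,(300,300),(0,0,255))
cv2.imwrite("pics/r1.png",im)
# panel overview with predicted outline
a=r["image"].copy()
for P in[(1,1),(1,-1),(-1,-1),(-1,1)]:
    u=proj(r,o+Rp@np.array([P[0]*.07,P[1]*.12,0]))[0];print(P,u.round(1))
E
```

```text
(1, 1) [329.2  50.4]
(1, -1) [314.9 290. ]
(-1, -1) [185.2 289.3]
(-1, 1) [171.   50.2]
```

View pics/r1.png

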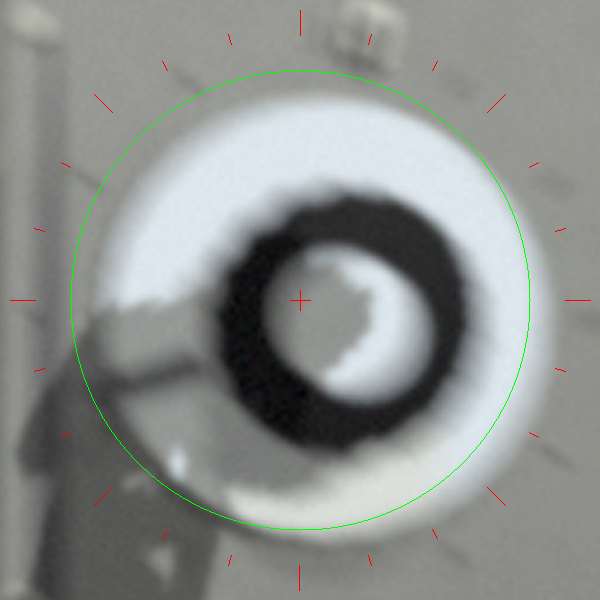

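Run:
```python
from h import *
import pickle
from cell import bot
r=pickle.load(open("w1.pkl","rb"));o,Rp,k=pose();p0=json.load(open("pose.json"))
dc=proj(r,o+Rp@(k+[-.0042,-.0052,.01]))[0];print(dc)
cams={c:bot.get_image(c) for c in["top","scene"]};cams["w"]=r
v=lambda x,y:(x/2.469+110,y/2.47+110)
w=lambda x,y:((x-395)/3.038+130,y/3.038+140)
K=lambda h:(lambda p:np.array([p[3],p[4],h]));G=lambda h:(lambda p:np.array([p[3],p[4]-.116,h]))
C=lambda a,b:(lambda p:np.array([a*.07,b*.12,0]))
obs=[("top",K(.049),v(163,222)),("top",G(.084),v(207,120)),("scene",K(.049),w(583,121)),("scene",G(.084),w(685,70)),
("top",C(1,-1),v(145,50)),("top",C(-1,-1),v(262,98)),("top",C(-1,1),v(195,288)),("top",C(1,1),v(73,255)),
("w",K(.01),dc),("w",G(.084),(248,287)),("w",C(1,1),(328,54)),("w",C(1,-1),(313,288))]
wt=np.array([1]*4+[.4]*4+[1.5,1,.5,.5])[:,None]
def f(p,full=0):
    Rp=panelR(p[2]);o=np.array([p[0],p[1],.068])
    e=np.array([proj(cams[c],o+Rp@g(p))[0]-u for c,g,u in obs]); return e if full else (wt*e).ravel()
q=least_squares(f,p0);print(p0,q.x,f(q.x,1).round(1).tolist())
json.dump(list(q.x),open("pose.json","w"))
o,Rp,k=pose();print("knob",o+Rp@(k+[0,0,.035]))
for c in cams:
  im=rectify(cams[c],o,Rp,k,.01,.06,3);im=cv2.convertScaleAbs(im,alpha=1.3);cv2.circle(im,(180,180),138,(0,255,0),1);cv2.imwrite(f"pics/_{c}.png",im)
cv2.imwrite("pics/r2.png",np.hstack([cv2.resize(cv2.imread(f"pics/_{c}.png"),(264,264)) for c in["top","scene","w"]]))
```

```text
[248.86651848 133.06222454]
[0.5543696493818678, 0.20261384401033036, -1.8808631024839364, 0.0033078620764880025, 0.05381864330669879] [ 5.55469969e-01  2.02619599e-01 -1.88097705e+00 -6.27053711e-04
  5.07738331e-02] [[2.1, -1.0], [2.5, -0.7], [1.7, -0.6], [1.5, -0.5], [0.2, -1.7], [-1.0, -3.2], [-0.9, 0.4], [0.2, 0.5], [0.6, -1.2], [0.2, 0.9], [1.5, -2.3], [2.1, 2.8]]
knob [0.50161185 0.20093533 0.09799736]
```

View pics/r2.png

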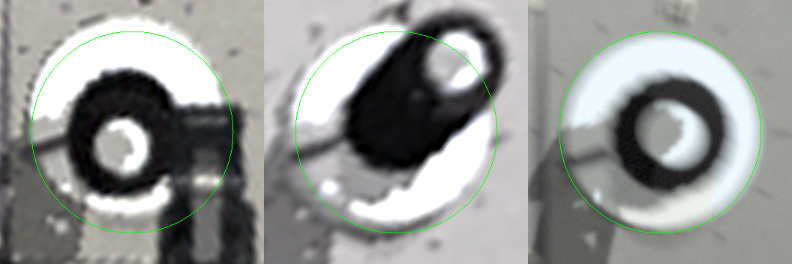

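Run:
```python
from h import *
import pickle
from cell import bot
r=pickle.load(open("w1.pkl","rb"));o,Rp,k=pose();p0=json.load(open("pose.json"))
cams={c:bot.get_image(c) for c in["top","scene"]};cams["w"]=r
# dial rim by model fit: white disc pixels edge; fit (cx,cy) per camera maximizing inside/outside contrast of ring r=46 at h=.010
obs=[]
for c in cams:
    g=cv2.cvtColor(cams[c]["image"],cv2.COLOR_BGR2GRAY).astype(float)
    th=np.linspace(-.9,1.3,60)  # upper sector: lit
    def score(d):
        t=0
        for rr,sg in((.043,1),(.049,-1)):
            P=np.c_[k[0]+d[0]+rr*np.cos(th),k[1]+d[1]+rr*np.sin(th),np.full(60,.01 if sg>0 else .005)]
            m=proj(cams[c],o+P@Rp.T).astype(np.float32)
            val=cv2.remap(g.astype(np.float32),m[:,0].reshape(1,-1),m[:,1].reshape(1,-1),cv2.INTER_LINEAR)
            t+=sg*np.median(np.clip(val,0,255))+sg*.5*val.mean()
        return t
    G=[(score((a/1e3,b/1e3)),a,b) for a in np.arange(-10,10.1,.5) for b in np.arange(-8,8.1,.5)]
    G.sort(reverse=True);t=np.array(G[:15]);print(c,t[0],t[:,1:].mean(0))
    d=t[:,1:].mean(0)/1e3; obs.append((c,proj(cams[c],o+Rp@(k+[d[0],d[1],.01]))[0]))
    
Rk=least_squares(lambda P:np.concatenate([(proj(cams[c],P)[0]-u)/cams[c]["K"][0][0]*1e3 for c,u in obs]),o+Rp@(k+[0,0,.01]))
print("tri dial centre",Rk.x,"model",o+Rp@(k+[0,0,.01]),"res mrad",Rk.fun.round(1))
v=lambda x,y:(x/2.469+110,y/2.47+110)
w=lambda x,y:((x-395)/3.038+130,y/3.038+140)
for nm,ob in(("gauge rod",[("top",v(207,120)),("scene",w(685,70)),("w",(248,287))]),):
  Rk=least_squares(lambda P:np.concatenate([(proj(cams[c],P)[0]-u)/cams[c]["K"][0][0]*1e3 for c,u in ob]),o+Rp@(k+[0,-.116,.084]))
  print(nm,Rk.x,"model",o+Rp@(k+[0,-.116,.084]),Rk.fun.round(1))
```

```text
top [135.25137329   4.           0.5       ] [4.03333333 1.1       ]
scene [98.75456238  0.          2.5       ] [0.4        2.06666667]
w [85.03572083 -2.5        -1.        ] [-2.33333333 -1.06666667]
tri dial centre [0.50665335 0.2127093  0.0721319 ] model [0.50542724 0.21283881 0.07634673] res mrad [ 4.6 -0.8  2.   2.1  1.7 -0.9]
gauge rod [0.60387404 0.14288669 0.14014538] model [0.604598   0.14219774 0.14043261] [ 5.5 -0.9  2.4 -0.7  1.4 -1.2]
```

Run:
```python
from h import *
from cell import bot
p=json.load(open("pose.json"));p[3]-=.002;p[4]-=.001;json.dump(p,open("pose.json","w"))
o,Rp,k=pose();plan(bot.sense(),o+Rp@(k+[0,0,.11]),toolR(Rp,0.15))
```

```text
rows 4 lin [ 0.72  0.29 -0.05] tw [-0.26 -0.02 -0.01]
rows 8 lin [ 0.36  0.14 -0.03] tw [-0.13 -0.01 -0.01]
rows 16 lin [ 0.18  0.07 -0.01] tw [-0.07 -0.   -0.  ]
rows 24 lin [ 0.12  0.05 -0.01] tw [-0.04 -0.   -0.  ]
dist mm [87.  33.9 -8. ] rot deg [-8.4 -0.5 -0.4]
```

```bash
python3 -m inch '[{"hand":-0.4,"linear":[0.72,0.29,-0.05],"twist":[-0.26,-0.02,-0.01]},{"hand":-0.4,"linear":[0.72,0.29,-0.05],"twist":[-0.26,-0.02,-0.01]},{"hand":-0.4,"linear":[0.72,0.29,-0.05],"twist":[-0.26,-0.02,-0.01]},{"hand":-0.4,"linear":[0.72,0.29,-0.05],"twist":[-0.26,-0.02,-0.01]},{"hand":-0.4,"linear":[0,0,0],"twist":[0,0,0]},{"hand":-0.4,"linear":[0,0,0],"twist":[0,0,0]},{"hand":-0.4,"linear":[0,0,0],"twist":[0,0,0]},{"hand":-0.4,"linear":[0,0,0],"twist":[0,0,0]}]'
python3 - <<'E'
from h import *
from cell import bot
s=bot.sense();print(s["joint_positions"].round(3),s["width"],s["time_s"])
o,Rp,k=pose();plan(s,o+Rp@(k+[0,0,.030]),toolR(Rp,0.15))
r=bot.get_image("wrist")
im=rectify(r,o,Rp,k,.010,.06,5)
cv2.circle(im,(300,300),230,(0,255,0),1);cv2.imwrite("pics/r3.png",np.hstack([im[50:550,50:550][::2,::2],cv2.resize(r["image"],(333,250))]))
for h,rr in((.049,.024),):
  print(proj(r,o+Rp@(k+[0,0,.049])))
E
```

```text
time_s: 4.05
tcp_pos: [0.4919, 0.1622, 0.1638]
ee_rot: [0.677, -0.345, 0.364, 0.539]
wrist_force: [0.4, -0.6, 0.1]
width: 0.697
[-0.145 -0.075  2.124  0.597  1.079 -1.837] 0.696697148521716 4.05
rows 3 lin [ 0.91  0.02 -0.  ] tw [-0.01  0.01  0.  ]
rows 8 lin [ 0.34  0.01 -0.  ] tw [-0.  0.  0.]
rows 16 lin [ 0.17  0.   -0.  ] tw [-0.  0.  0.]
rows 24 lin [ 0.11  0.   -0.  ] tw [-0.  0.  0.]
dist mm [81.9  1.7 -0.4] rot deg [-0.2  0.1  0.1]
[[253.68892814 214.61296284]]
```

View pics/r3.png

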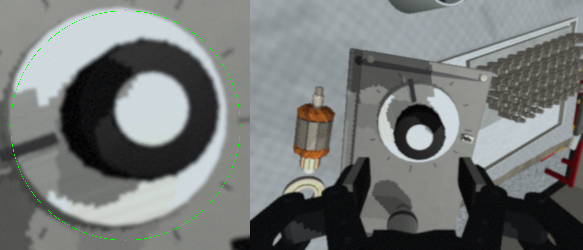

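Run:
```python
from h import *
import pickle
from cell import bot
o,Rp,k=pose()
cams={"w1":pickle.load(open("w1.pkl","rb")),"w2":bot.get_image("wrist"),"top":bot.get_image("top"),"scene":bot.get_image("scene")}
pts={}
for c,r in cams.items():
    g=cv2.GaussianBlur(cv2.cvtColor(r["image"],cv2.COLOR_BGR2GRAY),(3,3),0).astype(np.float32)
    L=[]
    for t in np.deg2rad(np.arange(0,360,4)):
        rr=np.arange(.036,.056,.00025)
        P=np.c_[k[0]+rr*np.cos(t),k[1]+rr*np.sin(t),np.full(len(rr),.01)]
        m=proj(r,o+P@Rp.T).astype(np.float32)
        v=cv2.remap(g,m[:,0].reshape(1,-1),m[:,1].reshape(1,-1),1).ravel()
        n=12;d=v[:-n]-v[n:];i=d.argmax()
        if d[i]>35: L.append(m[i+n//2])
    pts[c]=np.array(L);print(c,len(L))
def res(p,cs):
    out=[]
    for c in cs:
        r=cams[c];Rc=rot(r["rotation"]);u=cv2.undistortPoints(pts[c].reshape(-1,1,2).astype(float),np.array(r["K"]),np.array(r["D"])).reshape(-1,2)
        d=np.c_[u,np.ones(len(u))]@Rc.T@Rp; C=Rp.T@(r["origin"]-o)-k-p[:3]
        s=-C[2]/d[:,2];X=C+s[:,None]*d
        out.append((np.hypot(X[:,0],X[:,1])-.046)*1e3)
    return np.concatenate(out)
for cs in(["w1"],["w2"],["w1","w2"],["w1","w2","top","scene"]):
    q=least_squares(lambda p:res(p,cs),[0,0,.01],loss="soft_l1",f_scale=.5,x_scale=.001)
    print(cs,(q.x*1e3-[0,0,10]).round(2),np.abs(res(q.x,cs)).mean().round(2))
pickle.dump((cams,pts),open("rim.pkl","wb"))
```

```text
w1 41
w2 88
top 42
scene 45
['w1'] [  1.86  -1.63 -16.45] 0.22
['w2'] [  4.4   -0.66 -12.97] 0.21
['w1', 'w2'] [  3.85  -0.23 -12.02] 0.66
['w1', 'w2', 'top', 'scene'] [ 5.59  3.99 -0.87] 2.1
```

Run:
```python
from h import *
import pickle
o,Rp,k=pose();cams,pts=pickle.load(open("rim.pkl","rb"))
def res(p,cs):
    out=[]
    for c in cs:
        r=cams[c];Rc=rot(r["rotation"]);u=cv2.undistortPoints(pts[c].reshape(-1,1,2).astype(float),np.array(r["K"]),np.array(r["D"])).reshape(-1,2)
        d=np.c_[u,np.ones(len(u))]@Rc.T@Rp; C=Rp.T@(r["origin"]-o)-k-p[:3]
        s=-C[2]/d[:,2];X=C+s[:,None]*d
        out.append((np.hypot(X[:,0],X[:,1])-p[3])*1e3)
    return np.concatenate(out)
for cs in(["w1","w2"],["w1","w2","top","scene"]):
    q=least_squares(lambda p:res(p,cs),[0,0,.01,.045],loss="soft_l1",f_scale=.5,x_scale=.001)
    print(cs,(q.x*1e3-[0,0,10,0]).round(2),[np.abs(res(q.x,[c])).mean().round(2) for c in cs])
for c in cams:
  for dz in(0,-4,-8):
    q=least_squares(lambda p:res([p[0],p[1],.01+dz/1e3,p[2]],[c]),[0,0,.045],loss="soft_l1",f_scale=.5,x_scale=.001)
    print(c,dz,(q.x*1e3).round(2),np.abs(q.fun).mean().round(2))
```

```text
['w1', 'w2'] [ 3.59  1.83 -4.05 44.34] [np.float64(0.94), np.float64(0.24)]
['w1', 'w2', 'top', 'scene'] [ 4.22  3.4   0.29 43.94] [np.float64(1.33), np.float64(0.53), np.float64(2.47), np.float64(2.22)]
w1 0 [ 2.1   0.16 43.73] 0.21
w1 -4 [ 2.04 -0.28 44.28] 0.21
w1 -8 [ 1.98 -0.71 44.83] 0.21
w2 0 [ 3.53  3.07 43.55] 0.2
w2 -4 [ 3.8   1.92 44.3 ] 0.21
w2 -8 [ 4.07  0.77 45.06] 0.21
top 0 [ 8.57  3.68 43.79] 0.57
top -4 [ 7.36  3.84 43.95] 0.57
top -8 [ 6.15  4.01 44.11] 0.57
scene 0 [ 6.38  2.25 44.88] 1.75
scene -4 [ 9.12 -0.59 45.04] 1.75
scene -8 [11.86 -3.43 45.21] 1.76
```

```bash
python3 - <<'E'
from h import *
p=json.load(open("pose.json"));p[3]+=.0035;p[4]+=.0022;json.dump(p,open("pose.json","w"))
E
python3 -m inch '[{"hand":-0.4,"linear":[0.5,0.11,0.11],"twist":[0,0,0]},{"hand":-0.4,"linear":[0.6,0,0],"twist":[0,0,0]},{"hand":-0.4,"linear":[0.6,0,0],"twist":[0,0,0]},{"hand":-0.4,"linear":[0.6,0,0],"twist":[0,0,0]},{"hand":-0.4,"linear":[0.43,0,0],"twist":[0,0,0]},{"hand":-0.4,"linear":[0,0,0],"twist":[0,0,0]},{"hand":-0.4,"linear":[0,0,0],"twist":[0,0,0]},{"hand":-0.4,"linear":[0,0,0],"twist":[0,0,0]}]'
python3 - <<'E'
from h import *
from cell import bot
s=bot.sense();o,Rp,k=pose();plan(s,o+Rp@(k+[0,0,.030]),toolR(Rp,0.15));print(s["wrist_force"])
r=bot.get_image("wrist");cv2.imwrite("pics/w3.png",r["image"])
E
```

```text
time_s: 5.05
tcp_pos: [0.501, 0.2049, 0.0937]
ee_rot: [0.677, -0.345, 0.364, 0.539]
wrist_force: [-0.4, -0.4, -0.0]
width: 0.699
rows 1 lin [-0.02 -0.02  0.02] tw [-0.02  0.02  0.  ]
rows 8 lin [-0. -0.  0.] tw [-0.  0.  0.]
rows 16 lin [-0. -0.  0.] tw [-0.  0.  0.]
rows 24 lin [-0. -0.  0.] tw [-0.  0.  0.]
dist mm [-0.5 -0.6  0.5] rot deg [-0.2  0.1  0. ]
[-0.41690135 -0.41624623 -0.04064573]
```

View pics/w3.png

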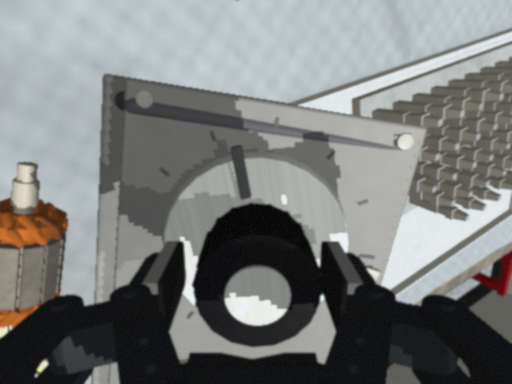

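The knob (cap at (257,295)) is centred between the fingers, and the pointer rib ends at (238,150). Closing now.

```bash
python3 -m inch '[{"hand":1,"linear":[0,0,0],"twist":[0,0,0]},{"hand":1,"linear":[0,0,0],"twist":[0,0,0]},{"hand":1,"linear":[0,0,0],"twist":[0,0,0]},{"hand":1,"linear":[0,0,0],"twist":[0,0,0]},{"hand":1,"linear":[0,0,0],"twist":[0,0,0]},{"hand":1,"linear":[0,0,0],"twist":[0.3,0,0]},{"hand":1,"linear":[0,0,0],"twist":[0.5,0,0]},{"hand":1,"linear":[0,0,0],"twist":[0.5,0,0]}]'
python3 - <<'E'
from h import *
from cell import bot
s=bot.sense();print(s["wrist_force"],s["ft_torque"],s["joint_positions"].round(3))
E
```

```text
time_s: 5.9
tcp_pos: [0.5014, 0.2059, 0.0952]
ee_rot: [0.706, -0.28, 0.411, 0.504]
wrist_force: [-4.7, 1.0, 9.9]
width: 0.547
[-4.67510729  0.97949072  9.89200582] [0.64544802 0.23249748 0.42775602] [-0.048  0.094  2.108  0.666  0.909 -1.683]
```

```bash
python3 -m inch '[{"hand":1,"linear":[-0.05,0,0],"twist":[0.5,0,0]},{"hand":1,"linear":[0,0,0],"twist":[0.8,0,0]},{"hand":1,"linear":[0,0,0],"twist":[0.8,0,0]},{"hand":1,"linear":[0,0,0],"twist":[0.8,0,0]},{"hand":1,"linear":[0,0,0],"twist":[0.8,0,0]},{"hand":1,"linear":[0,0,0],"twist":[0.8,0,0]},{"hand":1,"linear":[0,0,0],"twist":[0.5,0,0]},{"hand":1,"linear":[0,0,0],"twist":[0,0,0]}]'
cat >> h.py <<'E'
def thtool(s,Rp):
    z=Rp.T@q2R(s["ee_rot"])[:,2];return np.arctan2(z[1],z[0])
E
python3 - <<'E'
from h import *
from cell import bot
s=bot.sense();o,Rp,k=pose();print(s["wrist_force"],s["ft_torque"],s["joint_positions"].round(3),thtool(s,Rp),s["time_s"])
r=bot.get_image("wrist");cv2.imwrite("pics/w4.png",r["image"])
im=rectify(r,o,Rp,k,.010,.065,3)
for a in range(-180,180,15):
    t=np.deg2rad(a);p=lambda q:(int(195-q*3*np.sin(t)),int(195-q*3*np.cos(t)))
    cv2.line(im,p(58),p(60 if a%45 else 63),(0,0,255),1)
cv2.imwrite("pics/r4.png",np.hstack([im,cv2.resize(r["image"],(410,390))[:, :]]))
E
```

```text
time_s: 6.7
tcp_pos: [0.5012, 0.2056, 0.0954]
ee_rot: [0.76, -0.022, 0.558, 0.333]
wrist_force: [4.7, 9.8, -3.8]
width: 0.54
[ 4.72341773  9.80335202 -3.80227037] [ 1.05530491 -0.86039216 -0.24905889] [-0.049  0.092  2.109  0.667  0.908 -0.985] -0.7350844098335536 6.7
```

View pics/r4.png

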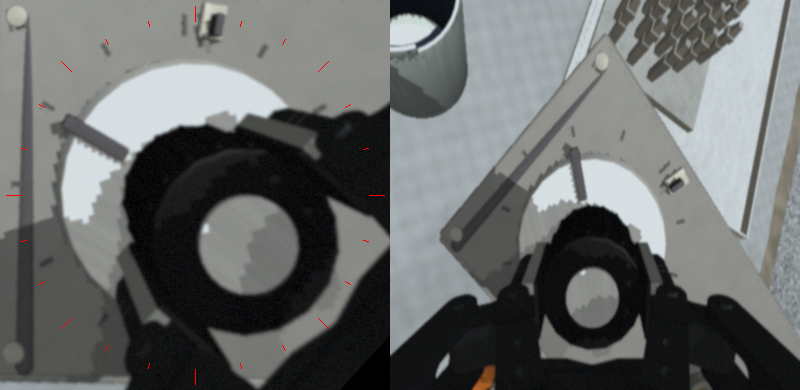

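The pointer stands at about +59°; its tip is at (67,120) in the rectified view. The tab at (210,20) is near −4…−8°. Turning on by about 50°.

```bash
python3 -m inch '[{"hand":1,"linear":[0,0,0],"twist":[0.5,0,0]},{"hand":1,"linear":[0,0,0],"twist":[0.9,0,0]},{"hand":1,"linear":[0,0,0],"twist":[1,0,0]},{"hand":1,"linear":[0,0,0],"twist":[1,0,0]},{"hand":1,"linear":[0,0,0],"twist":[1,0,0]},{"hand":1,"linear":[0,0,0],"twist":[1,0,0]},{"hand":1,"linear":[0,0,0],"twist":[0.6,0,0]},{"hand":1,"linear":[0,0,0],"twist":[0.2,0,0]}]'
python3 - <<'E'
from h import *
from cell import bot
s=bot.sense();o,Rp,k=pose();print(s["wrist_force"],s["ft_torque"],s["joint_positions"].round(3),thtool(s,Rp),s["time_s"])
r=bot.get_image("wrist")
import pickle;pickle.dump(r,open("w5.pkl","wb"))
im=rectify(r,o,Rp,k,.010,.065,3)
for a in range(-180,180,15):
    t=np.deg2rad(a);p=lambda q:(int(195-q*3*np.sin(t)),int(195-q*3*np.cos(t)))
    cv2.line(im,p(58),p(60 if a%45 else 63),(0,0,255),1)
cv2.imwrite("pics/r5.png",np.hstack([im,cv2.resize(r["image"],(410,390))[:, :]]))
for n in["pointer_tip","index"]:
  for m in bot.masks_of("wrist",n)[:2]:
    print(n,round(m["confidence"],2),m["box"],np.argwhere(m["pixels"]).mean(0)[::-1])
E
```

```text
time_s: 7.55
tcp_pos: [0.5011, 0.2055, 0.0953]
ee_rot: [0.699, 0.299, 0.646, 0.067]
wrist_force: [3.2, 11.0, -3.8]
width: 0.548
[ 3.23036453 11.03837057 -3.81932218] [ 0.72686894 -0.97989033 -0.24017376] [-0.049  0.092  2.109  0.666  0.908 -0.119] -1.6009652493955544 7.55
pointer_tip 0.79 [161.5, 144.3, 342.8, 344.9] [252.16453174 240.74763125]
pointer_tip 0.67 [103.8, 89.8, 511.1, 352.6] [319.2266977  203.27658432]
index 0.8 [261.3, 102.5, 283.3, 134.2] [270.60175439 119.74912281]
index 0.58 [160.9, 144.7, 344.6, 346.2] [252.08250972 240.81906189]
```

View pics/r5.png

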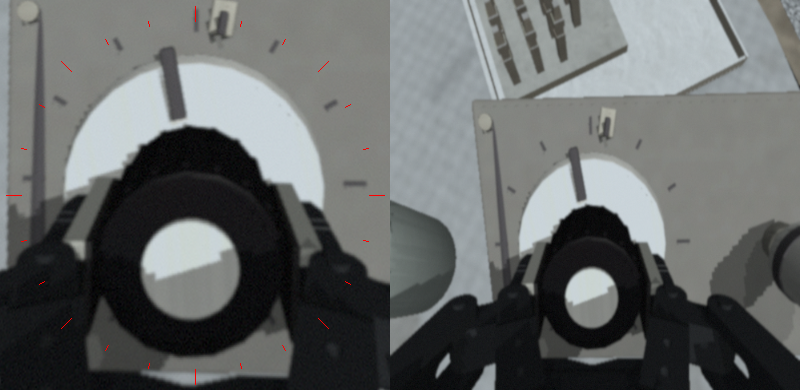

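The pointer is at about +10° (tip (167,48)) and the tab at about −9.4° (base (219,36)). Turning about 16° before a finer look.

```bash
python3 -m inch '[{"hand":1,"linear":[0,0,0],"twist":[0.4,0,0]},{"hand":1,"linear":[0,0,0],"twist":[0.5,0,0]},{"hand":1,"linear":[0,0,0],"twist":[0.5,0,0]},{"hand":1,"linear":[0,0,0],"twist":[0.4,0,0]},{"hand":1,"linear":[0,0,0],"twist":[0.2,0,0]},{"hand":1,"linear":[0,0,0],"twist":[0,0,0]},{"hand":1,"linear":[0,0,0],"twist":[0,0,0]},{"hand":1,"linear":[0,0,0],"twist":[0,0,0]}]'
cat > look.py <<'E'
import sys
from h import *
from cell import bot
s=bot.sense();o,Rp,k=pose();print(s["wrist_force"],thtool(s,Rp),s["time_s"])
r=bot.get_image("wrist");
im=rectify(r,o,Rp,k,.010,.065,10)
im=im[0:700,200:1100][:, :]
cv2.imwrite(sys.argv[1],cv2.resize(im,(771,600),interpolation=cv2.INTER_AREA))
E
python3 look.py pics/r6.png
```

```text
time_s: 8.5
tcp_pos: [0.501, 0.2055, 0.0952]
ee_rot: [0.651, 0.392, 0.65, -0.023]
wrist_force: [3.3, 9.9, -2.4]
width: 0.543
[ 3.32911711  9.88209152 -2.40526804] -1.8784206555266152 8.5
```

View pics/r6.png

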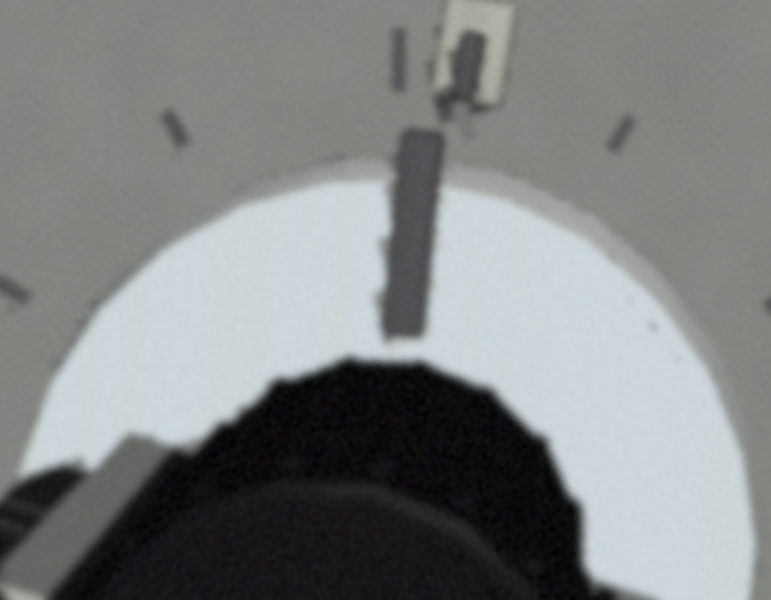

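```bash
python3 -m inch '[{"hand":1,"linear":[0,0,0],"twist":[0.15,0,0]},{"hand":1,"linear":[0,0,0],"twist":[0.15,0,0]},{"hand":1,"linear":[0,0,0],"twist":[0.15,0,0]},{"hand":1,"linear":[0,0,0],"twist":[0.1,0,0]},{"hand":1,"linear":[0,0,0],"twist":[0,0,0]},{"hand":1,"linear":[0,0,0],"twist":[0,0,0]},{"hand":1,"linear":[0,0,0],"twist":[0,0,0]},{"hand":1,"linear":[0,0,0],"twist":[0,0,0]}]'
python3 look.py pics/r7.png
python3 - <<'E'
from h import *
from cell import bot
o,Rp,k=pose();r=bot.get_image("wrist")
c=Rp.T@(r["origin"]-o)-k;print("cam in panel rel knob",c,np.rad2deg(np.arctan2(c[1],c[0])))
for n in["pointer_tip","index"]:
  for m in bot.masks_of("wrist",n)[:2]: print(n,round(m["confidence"],2),m["box"])
E
```

```text
time_s: 9.35
tcp_pos: [0.501, 0.2055, 0.0952]
ee_rot: [0.635, 0.417, 0.648, -0.048]
wrist_force: [2.2, 9.6, -2.5]
width: 0.546
[ 2.2286082   9.55482076 -2.54037679] -1.9551952605882028 9.35
cam in panel rel knob [ 0.06481215 -0.02583795  0.15941202] -21.735145603479225
pointer_tip 0.9 [160.6, 143.6, 343.3, 341.5]
index 0.58 [209.7, 104.0, 237.2, 138.0]
```

View pics/r7.png

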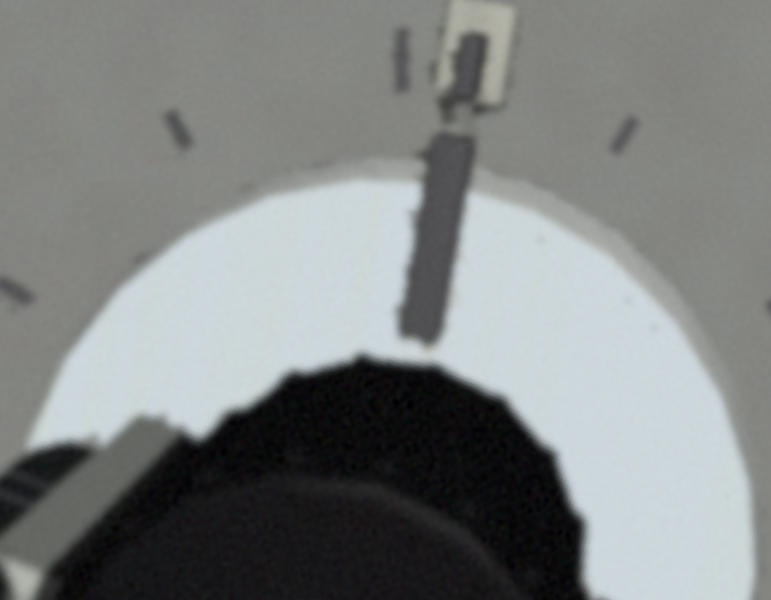

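```bash
python3 -m inch '[{"hand":-0.4,"linear":[0,0,0],"twist":[0,0,0]},{"hand":-0.4,"linear":[0,0,0],"twist":[0,0,0]},{"hand":-0.4,"linear":[0,0,0],"twist":[0,0,0]},{"hand":-0.4,"linear":[-0.3,0,0],"twist":[0,0,0]},{"hand":-0.4,"linear":[-0.7,0,0],"twist":[0,0,0]},{"hand":-0.4,"linear":[-0.8,0,0],"twist":[-0.5,0,0]},{"hand":-0.4,"linear":[-0.4,0,0],"twist":[-0.7,0,0]},{"hand":-0.4,"linear":[0,0,0],"twist":[-0.4,0,0]}]'
python3 - <<'E'
from h import *
from cell import bot
import pickle
s=bot.sense();o,Rp,k=pose();r=bot.get_image("wrist");pickle.dump(r,open("w8.pkl","wb"))
c=Rp.T@(r["origin"]-o)-k;print("cam rel knob",c,np.rad2deg(np.arctan2(c[1],c[0])),s["wrist_force"],s["time_s"])
im=rectify(r,o,Rp,k,.010,.065,10)
# dial rim fit for centre at h .01
g=cv2.cvtColor(im,cv2.COLOR_BGR2GRAY).astype(float)
P=[]
for t in np.deg2rad(np.arange(-180,180,3)):
    rr=np.arange(360,540);x=650-rr*np.sin(t);y=650-rr*np.cos(t)
    v=cv2.remap(g.astype(np.float32),x.astype(np.float32).reshape(1,-1),y.astype(np.float32).reshape(1,-1),1).ravel()
    d=v[:-12]-v[12:];i=d.argmax()
    if d[i]>35:P.append((x[i+6],y[i+6]))
P=np.array(P);q=least_squares(lambda a:np.hypot(P[:,0]-a[0],P[:,1]-a[1])-a[2],[650,650,440],loss="soft_l1",f_scale=4);print(len(P),"centre",q.x)
cx,cy=q.x[:2]
# angular darkness profile on annulus for pointer (r 30..42mm) and row stats
A=np.deg2rad(np.arange(-40,30,.1))
for a,b in((30,34),(34,38),(38,42),(42,46),(46,49)):
    acc=0
    for rr in np.arange(a*10,b*10,5):
        acc=acc+cv2.remap(g.astype(np.float32),(cx-rr*np.sin(A)).astype(np.float32).reshape(1,-1),(cy-rr*np.cos(A)).astype(np.float32).reshape(1,-1),1).ravel()
    v=acc/len(np.arange(a*10,b*10,5));i0=v.argmin();h=(v.min()+np.percentile(v,60))/2;m=v<h
    l=i0
    while m[l]:l-=1
    e=i0
    while m[e]:e+=1
    print("pointer r",a,b,"edges",np.rad2deg(A[[l,e]]).round(1),"mid",np.rad2deg(A[l]+A[e])/2)
out=im[0:700,200:1100];out=cv2.convertScaleAbs(out,alpha=1.2);cv2.line(out,(int(cx-200),int(cy)),(int(cx-200+700*np.sin(np.deg2rad(9.3))),int(cy-700*np.cos(np.deg2rad(9.3)))),(0,0,255),1)
cv2.imwrite("pics/r8.png",cv2.resize(out,(771,600),interpolation=cv2.INTER_AREA))
E
```

```text
time_s: 10.35
tcp_pos: [0.4915, 0.1717, 0.1539]
ee_rot: [0.679, 0.342, 0.649, 0.025]
wrist_force: [0.5, -0.9, -0.3]
width: 0.702
cam rel knob [ 0.06844421 -0.01108997  0.22760476] -9.203611908336478 [ 0.52551    -0.88115238 -0.27994283] 10.35
83 centre [645.539797   643.56816845 433.90432946]
pointer r 30 34 edges [-13.9  -4.8] mid -9.349999999999564
pointer r 34 38 edges [-13.4  -5.4] mid -9.399999999999565
pointer r 38 42 edges [-13.   -5.4] mid -9.19999999999956
pointer r 42 46 edges [-12.9  -5.7] mid -9.299999999999566
pointer r 46 49 edges [-12.7  -6.1] mid -9.399999999999565
```

View pics/r8.png

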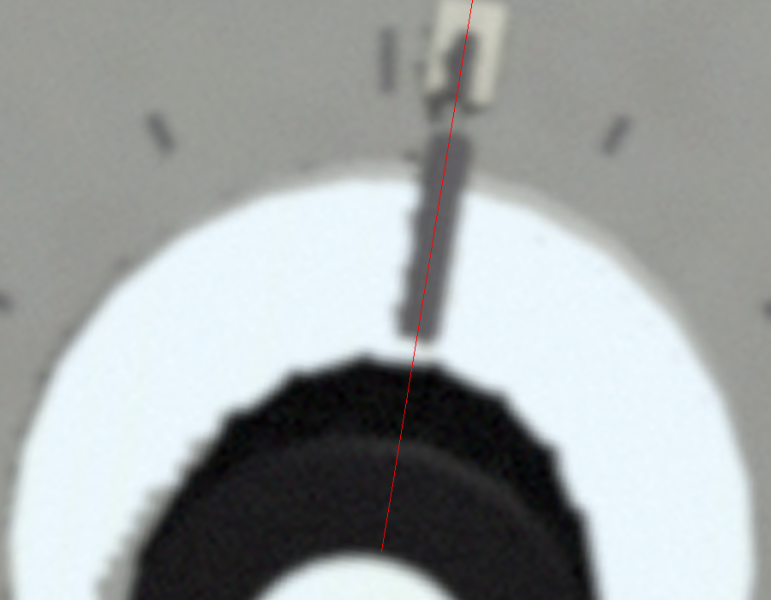

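The pointer sits at −9.3° and the tab's centre at about −9.6°, so it is at the tab (a hair short) and the knob is released. Now the gauge.

Run:
```python
from h import *
from cell import bot
o,Rp,k=pose();s=bot.sense();print(Rp.T@(s["tcp_pos"]-o)-k)
plan(s,o+Rp@(k+[.0006,-.1155,.125]),toolR(Rp,np.deg2rad(-99.3)))
```

```text
[-0.00064569  0.000115    0.09802525]
rows 4 lin [-0.22  0.16  0.95] tw [ 0.01  0.   -0.01]
rows 8 lin [-0.11  0.08  0.47] tw [ 0.01  0.   -0.  ]
rows 16 lin [-0.06  0.04  0.24] tw [ 0.  0. -0.]
rows 24 lin [-0.04  0.03  0.16] tw [ 0.  0. -0.]
dist mm [-26.7  19.3 114.1] rot deg [ 0.3  0.1 -0.2]
```

```bash
python3 -m inch '[{"hand":-0.4,"linear":[-0.9,0,0],"twist":[0,0,0]},{"hand":-0.4,"linear":[0,0.16,0.95],"twist":[0,0,0]},{"hand":-0.4,"linear":[0,0.16,0.95],"twist":[0,0,0]},{"hand":-0.4,"linear":[0,0.16,0.95],"twist":[0,0,0]},{"hand":-0.4,"linear":[0,0.16,0.95],"twist":[0,0,0]},{"hand":-0.4,"linear":[0,0,0],"twist":[0,0,0]},{"hand":-0.4,"linear":[0,0,0],"twist":[0,0,0]},{"hand":-0.4,"linear":[0,0,0],"twist":[0,0,0]}]'
python3 - <<'E'
from h import *
from cell import bot
import pickle
o,Rp,k=pose();s=bot.sense();r=bot.get_image("wrist");pickle.dump(r,open("w9.pkl","wb"));cv2.imwrite("pics/w9.png",r["image"])
print("tcp rel knob",Rp.T@(s["tcp_pos"]-o)-k,s["wrist_force"])
g=k+[.0006,-.1155,0]
ang=np.linspace(0,2*np.pi,60)
for n in["gauge_centre","rod","index"]:
  for m in bot.masks_of("wrist",n)[:2]: print(n,round(m["confidence"],2),m["box"],np.argwhere(m["pixels"]).mean(0)[::-1].round(1))
def sil(gx,gy):
    P=np.concatenate([np.c_[gx+.017*np.cos(ang),gy+.017*np.sin(ang),np.full(60,h)] for h in(.018,.080)])
    return proj(r,o+P@Rp.T)
p=sil(g[0],g[1]);print("predicted barrel box",p.min(0),p.max(0),"rod top",proj(r,o+Rp@(g+[0,0,.084])))
print(cv2.HoughCircles(cv2.GaussianBlur(cv2.cvtColor(r["image"],6),(5,5),0),cv2.HOUGH_GRADIENT,1,40,param1=80,param2=25,minRadius=25,maxRadius=60))
t=proj(r,o+np.c_[g[0]+.017*np.cos(ang),g[1]+.017*np.sin(ang),np.full(60,.08)]@Rp.T);print("pred top",t.min(0),t.max(0))
E
```

```text
time_s: 11.2
tcp_pos: [0.5952, 0.1256, 0.1745]
ee_rot: [0.677, 0.342, 0.651, 0.024]
wrist_force: [-0.5, -0.4, 0.5]
width: 0.702
tcp rel knob [-0.00061796 -0.11330887  0.122808  ] [-0.47689012 -0.39752009  0.48314777]
gauge_centre 0.81 [223.3, 175.4, 288.4, 255.4] [255.3 214.9]
gauge_centre 0.32 [39.5, 146.9, 165.9, 269.1] [102.1 211.7]
rod 0.65 [247.2, 222.9, 262.9, 237.4] [255.  229.8]
index 0.6 [90.5, 123.0, 103.6, 141.6] [ 97.9 133.4]
predicted barrel box [223.72498515 169.9966951 ] [287.16363738 254.71316031] rod top [[255.49199588 228.68237645]]
[[[102.5 218.5  58.3]
  [272.5 324.5  26.8]
  [255.5 198.5  25.7]
  [ 70.5  78.5  43.8]
  [375.5  51.5  36. ]
  [ 39.5  44.5  29.4]
  [476.5 228.5  27.8]]]
pred top [223.72498515 195.51373989] [287.16363738 254.71316031]
```

```bash
python3 -m inch '[{"hand":-0.4,"linear":[0.3,0.05,0.07],"twist":[0,0,0]},{"hand":-0.4,"linear":[0.7,0,0],"twist":[0,0,0]},{"hand":-0.4,"linear":[0.8,0,0],"twist":[0,0,0]},{"hand":-0.4,"linear":[0.45,0,0],"twist":[0,0,0]},{"hand":-0.4,"linear":[0,0,0],"twist":[0,0,0]},{"hand":1,"linear":[0,0,0],"twist":[0,0,0]},{"hand":1,"linear":[0,0,0],"twist":[0,0,0]},{"hand":1,"linear":[0,0,0],"twist":[0,0,0]}]'
python3 -m inch '[{"hand":1,"linear":[0,0,0],"twist":[0,0,0]},{"hand":1,"linear":[0,0,0],"twist":[0,0,0]},{"hand":1,"linear":[0,0,0],"twist":[0,0,0]},{"hand":1,"linear":[0,0,0],"twist":[0,0,0]},{"hand":1,"linear":[0,0,0],"twist":[0,0,0]},{"hand":1,"linear":[0,0,0],"twist":[0,0,0]},{"hand":1,"linear":[0,0,0],"twist":[0,0,0]},{"hand":1,"linear":[0,0,0],"twist":[0,0,0]}]'
python3 - <<'E'
from h import *
from cell import bot
o,Rp,k=pose();s=bot.sense()
print("tcp rel knob",Rp.T@(s["tcp_pos"]-o)-k,"F panel",Rp.T@s["wrist_force"],s["width"])
E
```

```text
time_s: 12.2
tcp_pos: [0.608, 0.1585, 0.1179]
ee_rot: [0.676, 0.342, 0.652, 0.025]
wrist_force: [-7.5, 2.5, 4.1]
width: 0.381
time_s: 13.0
tcp_pos: [0.608, 0.1584, 0.118]
ee_rot: [0.676, 0.342, 0.652, 0.025]
wrist_force: [-8.0, 2.4, 3.4]
width: 0.379
tcp rel knob [ 0.00156682 -0.1154427   0.05631439] F panel [1.5809688  8.30551812 3.06678239] 0.3792979387691913
```

```bash
python3 -m inch '[{"hand":1,"linear":[0,0,-0.03],"twist":[0,0,0]},{"hand":1,"linear":[0.07,0,0],"twist":[0,0,0]},{"hand":1,"linear":[0.07,0,0],"twist":[0,0,0]},{"hand":1,"linear":[0.07,0,0],"twist":[0,0,0]},{"hand":1,"linear":[0.07,0,0],"twist":[0,0,0]},{"hand":1,"linear":[0.07,0,0],"twist":[0,0,0]},{"hand":1,"linear":[0,0,0],"twist":[0,0,0]},{"hand":1,"linear":[0,0,0],"twist":[0,0,0]}]'
python3 - <<'E'
from h import *
from cell import bot
o,Rp,k=pose();s=bot.sense()
print("tcp rel knob",Rp.T@(s["tcp_pos"]-o)-k,"F panel",Rp.T@s["wrist_force"],s["width"])
E
```

```text
time_s: 13.8
tcp_pos: [0.6095, 0.1631, 0.1097]
ee_rot: [0.677, 0.342, 0.651, 0.025]
wrist_force: [-9.9, -1.7, 7.2]
width: 0.379
tcp rel knob [ 0.00164765 -0.11547585  0.04669507] F panel [-0.46393241  8.858972    8.52979605] 0.37943812601190846
```

```bash
python3 -m inch '[{"hand":1,"linear":[0.04,0,-0.03],"twist":[0,0,0]},{"hand":1,"linear":[0.04,0,0],"twist":[0,0,0]},{"hand":1,"linear":[0.04,0,0],"twist":[0,0,0]},{"hand":1,"linear":[0.03,0,0],"twist":[0,0,0]},{"hand":1,"linear":[0,0,0],"twist":[0,0,0]},{"hand":1,"linear":[0,0,0],"twist":[0,0,0]},{"hand":1,"linear":[0,0,0],"twist":[0,0,0]},{"hand":1,"linear":[0,0,0],"twist":[0,0,0]}]'
python3 - <<'E'
from h import *
from cell import bot
o,Rp,k=pose();s=bot.sense()
print("tcp rel knob",Rp.T@(s["tcp_pos"]-o)-k,"F panel",Rp.T@s["wrist_force"],s["width"],s["time_s"])
E
```

```text
time_s: 14.6
tcp_pos: [0.6099, 0.164, 0.1081]
ee_rot: [0.677, 0.341, 0.651, 0.025]
wrist_force: [-20.8, -14.4, 23.5]
width: 0.38
tcp rel knob [ 0.00172333 -0.11555625  0.0448302 ] F panel [-5.66022276 15.40348395 30.40150541] 0.3796487345088178 14.6
```

```bash
python3 -m inch '[{"hand":1,"linear":[0,0,0],"twist":[0,0,0]},{"hand":1,"linear":[0,0,0],"twist":[0,0,0]},{"hand":1,"linear":[0,0,0],"twist":[0,0,0]},{"hand":1,"linear":[0,0,0],"twist":[0,0,0]},{"hand":1,"linear":[0,0,0],"twist":[0,0,0]},{"hand":1,"linear":[0,0,0],"twist":[0,0,0]},{"hand":1,"linear":[0,0,0],"twist":[0,0,0]},{"hand":1,"linear":[0,0,0],"twist":[0,0,0]}]'
python3 - <<'E'
from h import *
from cell import bot
o,Rp,k=pose();s=bot.sense();print("F panel",Rp.T@s["wrist_force"])
g=k+[.0006,-.1148,0]
for c in["wrist","scene"]:
  r=bot.get_image(c);cv2.imwrite(f"pics/p_{c}.png",r["image"])
  for n in["rod","gauge_centre"]:
    for m in bot.masks_of(c,n)[:1]: print(c,n,round(m["confidence"],2),m["box"],np.argwhere(m["pixels"]).mean(0)[::-1].round(1))
  for h in(.068,.080,.084,.090): print(h,proj(r,o+Rp@(g+[0,0,h]))[0].round(1))
E
```

```text
time_s: 15.4
tcp_pos: [0.6099, 0.164, 0.1081]
ee_rot: [0.677, 0.341, 0.651, 0.025]
wrist_force: [-19.8, -14.1, 23.0]
width: 0.383
F panel [-5.36235697 14.6068414  29.6248492 ]
wrist rod 0.56 [237.3, 297.3, 265.3, 356.8] [250.8 327.5]
wrist gauge_centre 0.91 [206.9, 209.2, 299.5, 360.1] [252.1 279.5]
0.068 [249.6 302.7]
0.08 [249.3 324.8]
0.084 [249.2 333.2]
0.09 [249.  347.1]
0.068 [224.5 165.8]
0.08 [225.6 163.2]
0.084 [226.  162.3]
0.09 [226.5 160.9]
```

The rod mask reaches row 357, against about 360 predicted for fully out, and 30 N shows the hard stop. It has been held for over 1 s. Letting it back up and releasing.

```bash
python3 -m inch '[{"hand":1,"linear":[-0.1,0,0],"twist":[0,0,0]},{"hand":1,"linear":[-0.1,0,0],"twist":[0,0,0]},{"hand":1,"linear":[-0.1,0,0],"twist":[0,0,0]},{"hand":1,"linear":[-0.1,0,0],"twist":[0,0,0]},{"hand":1,"linear":[-0.07,0,0],"twist":[0,0,0]},{"hand":-0.4,"linear":[0,0,0],"twist":[0,0,0]},{"hand":-0.4,"linear":[0,0,0],"twist":[0,0,0]},{"hand":-0.4,"linear":[0,0,0],"twist":[0,0,0]}]'
python3 -m inch '[{"hand":-0.4,"linear":[0,0,0],"twist":[0,0,0]},{"hand":-0.4,"linear":[-0.4,0,0],"twist":[0,0,0]},{"hand":-0.4,"linear":[-0.8,0,0],"twist":[0,0,0]},{"hand":-0.4,"linear":[-1,0,0],"twist":[0,0,0]},{"hand":-0.4,"linear":[-0.8,0,0],"twist":[0,0,0]},{"hand":-0.4,"linear":[0,0,-0.8],"twist":[0,0,0]},{"hand":-0.4,"linear":[0,0,-0.8],"twist":[0,0,0]},{"hand":-0.4,"linear":[0,0,0],"twist":[0,0,0]}]'
python3 - <<'E'
from h import *
from cell import bot
o,Rp,k=pose();s=bot.sense();r=bot.get_image("wrist");print(s["width"],s["wrist_force"],s["time_s"])
print("cam rel knob",Rp.T@(r["origin"]-o)-k)
g=k+[.0006,-.115,0];ang=np.linspace(0,6.28,60)
for m in bot.masks_of("wrist","gauge_centre")[:1]: print(m["box"],m["confidence"])
for d in(0,.012):
  P=np.concatenate([np.c_[g[0]+.017*np.cos(ang),g[1]+.017*np.sin(ang),np.full(60,h-d)] for h in(.018,.080)]);p=proj(r,o+P@Rp.T);print(d,p.min(0),p.max(0))
im=rectify(r,o,Rp,k,.010,.065,10);G=cv2.cvtColor(im,6).astype(np.float32);cv2.imwrite("pics/r9.png",im)
P=[]
for t in np.deg2rad(np.arange(-180,180,3)):
    rr=np.arange(360,540);x=(650-rr*np.sin(t)).astype(np.float32);y=(650-rr*np.cos(t)).astype(np.float32)
    v=cv2.remap(G,x[None],y[None],1).ravel();d=v[:-12]-v[12:];i=d.argmax()
    if d[i]>35:P.append((x[i+6],y[i+6]))
P=np.array(P);q=least_squares(lambda a:np.hypot(P[:,0]-a[0],P[:,1]-a[1])-a[2],[650,650,440],loss="soft_l1",f_scale=4);print("centre",q.x)
cx,cy=q.x[:2];A=np.deg2rad(np.arange(-40,30,.1))
for a,b in((32,36),(38,42),(46,49)):
    v=np.mean([cv2.remap(G,(cx-w*np.sin(A)).astype(np.float32)[None],(cy-w*np.cos(A)).astype(np.float32)[None],1).ravel() for w in np.arange(a*10,b*10,5)],0)
    i0=v.argmin();m=v<(v.min()+np.percentile(v,60))/2;l=e=i0
    while l>0 and m[l]:l-=1
    while e<len(m)-1 and m[e]:e+=1
    print("pointer",np.rad2deg(A[l]+A[e])/2)
for c in["top"]:
  bot.get_image(c)
  for n in["can_centre","armature_centre","bearing_centre","gauge_centre"]:
    for m in bot.masks_of(c,n)[:1]: print(n,m["box"],np.argwhere(m["pixels"]).mean(0)[::-1].round(1))
E
```

```text
time_s: 16.5
tcp_pos: [0.6079, 0.159, 0.1166]
ee_rot: [0.678, 0.342, 0.65, 0.024]
wrist_force: [0.0, 0.3, 0.3]
width: 0.697
time_s: 17.3
tcp_pos: [0.5491, 0.1374, 0.1987]
ee_rot: [0.677, 0.342, 0.651, 0.024]
wrist_force: [-0.4, 0.1, -0.5]
width: 0.7
0.7003139052314609 [-0.4329052   0.10004635 -0.45183664] 17.3
cam rel knob [ 0.07781021 -0.0772999   0.27384876]
[295.9, 172.5, 364.0, 242.7] 0.69
0 [294.52036508 166.33817017] [363.44611838 241.30287045]
0.012 [292.77628024 163.24936693] [357.53631634 233.61797101]
centre [654.76021879 643.89316051 435.25927013]
pointer -9.299999999999566
pointer -9.299999999999566
pointer -9.74999999999957
gauge_centre [184.5, 150.9, 197.8, 164.1] [190.3 158. ]
```

Run:
```python
from cell import bot
print(bot.job_done())
```

```text
the job is handed in; nothing more can be done
None
```

I set the pointer to the tab, pressed and released the gauge in that order, and handed the job in at about 17 s; no verdict was reported.

- **Knob:** I gripped it once and turned it clockwise without reversing, then let go. The pointer reads about −9.3° and the tab about −9.6°, so it is at the tab and a fraction of a degree short, within what I can measure. After the gauge work it still read −9.3° to −9.75°.
- **Gauge:** I took it by the barrel and pushed it to the hard stop, where about 30 N was needed against the 10 N spring. I held it there for more than a second. The rod showed out to roughly its full length in the wrist picture (row 357 against about 360 predicted). I then let it rise and opened the gripper, and its outline matched the rest position.
- **Checks that fell short or disagreed:**
  - The network did not report the can, armature or bearing in the last top picture, probably because the arm was in the way. I never moved the arm near them, but I did not confirm their positions, and I did not check the tin or spanner at all.
  - In the scene picture taken while pressing, the networks found neither the rod nor the gauge.
  - The cameras disagreed by about 5 mm on the panel's position, so I relied on the close wrist views.

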